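Open a stuck reagent bottle

ROBOT

A 6-joint arm with a two-finger parallel gripper is mounted at the origin on the work surface. World frame = base frame: x ahead of the robot, y to its left, z up, the work surface at z = 0. Lengths are in m, angles in rad, forces in N, time in s.
With the tool pointing down it reaches from about 0.325 to 0.85 m from the base axis. Payload 15.5 kg.
Tool frame: the origin (TCP) lies on the centre line of the jaws, within the pads' length; the fingertips stand 8 mm ahead of it and the grasp point (between the pads) lies 11 mm behind it; z points along the fingers, y is the line along which they close (so a half turn about z gives the same grasp; the last joint's range is limited). The gripper opens to 91 mm and grips with 3 to 60 N. Pads are 32 mm wide; open, the fingers measure 118 mm over their backs; the gripper's body (76 mm by 178 mm) begins 60 mm behind the grasp point.
Start: joints at [1.165, 0.494, 1.345, -0, 1.302, -0.096], TCP at [0.191, 0.595, 0.222] pointing down, gripper open.
Joint ranges: [-2.91, 2.91], [-0.82, 2.16], [0.22, 2.67], [-1.22, 4.37], [0.12, 2.79], [-3.08, 3.08]. Speed limits (rad/s): [1.89, 1.89, 2.57, 3.01, 3.01, 3.01].

INTERFACE

Orientations are given as a unit quaternion [x, y, z, w].
In Python, from rig import bot gives the robot as it stands. The module is installed in compiled form; this text tells all that it offers.
- The arm moves only by the tool carry_out, never from a script. Its argument "motion" is a list of rows, each an object with "slide": the shift along the tool's x, y, z in cm, a list of three; "dr": the turn, a rotation vector about the tool's x, y, z in rad, a list of three; "jaw": the gripper command: -1 is shut, 1 is fully open, values between are in proportion. A call has 1 to 10 rows; each row shifts and turns the commanded pose from where the row before left it, along the tool's axes as they then stand; what a row does not reach is not made up. A row lasts 1/8 s, in which the tool goes at most 62.5 mm and 10.7 degrees, less where a joint would pass 70% of its speed; a pose out of reach is approached as far as the arm can. A call is refused whole if a number of a shift passes 6.25 or a number of a turn 0.188, either way. A call with a gripper value outside its range is refused whole. The fingers move at their own pace and stop on an object; "force" is the grip in N (left out, the last holds). Time passes only in rows, so rows that do not move let the fingers close. It gives the time, the measured TCP pose, the force, the opening and the grip force at its end, in the units of the state.
- bot.observe(): the state, without advancing time (a new reading comes with each control period).
- bot.snapshot(name): name is "scene" or "top"; returns a dict with "pixels" (420x560x3 uint8, red, green, blue), "K" (3x3 intrinsics, pixels), "eye" and "attitude" of the camera in the world. Camera axes: x right, y down, z forward; pixel columns grow to the right and rows downward; lengths in m; the calibration is good to about 2 mm. A picture is of the moment at which its call begins. There is no depth.
- bot.hand_in(): hands the job in; it is judged then, once.
The state is a dict: "t": time; "joints": joint angles; "qd": joint speeds; "tau": joint torques, N m; "ee_pos": TCP position; "eef_rot": TCP orientation; "force": force on the tool from outside, world axes, zero at the start; "torque": the same for the moment, N m; "width": opening from 0.0 (shut) to 1.0 (fully open); "grip_force": force on a finger pad.
Only numpy, scipy, OpenCV 4.12 (cv2) and the standard library are available. Lean on these libraries where they do the work, as an engineer would, in place of code of your own. Each camera call takes 0.05 s, during which the arm holds its last target. There are 200 camera calls.

TASK

The screw cap of the tall square bottle in the grey bench rack is stuck fast with dried reagent. Crack it loose with a short hard twist, spin it off the rest of the way and set the cap down flat side up on the floor of the steel tray; leave the bottle standing in its well, never lifted, tipped or leaned on hard, do not drop the cap, and leave everything else where it is.

Things in the scene. Friction and masses are not known exactly. Their poses are not given: they have to be found in the camera images.
- bottle: The bottle to open: white plastic, 66 x 66 mm square, 80 mm high to the shoulder, the tallest in the rack and the only one with a wide cap; 132.5 mm high with the cap on. About 0.55 kg, loose in its well (1.7 mm play each side, turns at most 0.055 rad), so about 6 N of pull on a cap still on its thread lifts it. Origin: centre of the underside; z up, x and y along its sides.
- mouth (a point): Centre of the bottle's rim, 124 mm above its underside. The round neck (radius 22 mm at most) runs from the rim down to 95 mm, where the sloping shoulder begins; with the cap on, 9 mm of neck show below it.
- cap: The stuck cap: round, grey, ribbed plastic, 51 mm in diameter, 28.5 mm high, 35 g. Origin: centre of its open lower edge, 104 mm above the bottle's underside when screwed down; z up, x along the bottle's x when tight. Comes off counter-clockwise seen from above. Its coarse thread lifts it several mm as it turns, with about 1.5 mm of up-down play: a hand that does not rise with it presses on the bottle, one that pulls up jams the thread and lifts the bottle.
- cap_top (a point): Centre of the cap's flat top face, 28.5 mm above the cap's origin.
- seal (a joint): The dried seal between cap and bottle: 0 unbroken; it yields as the cap is forced round (rad, lagging the cap by about 0.06 rad of play) and has let go for good at 0.27 to 0.5. Up to there the cap needs 0.3 to 0.5 N m (a squeeze of 15 N or more) and is drawn down on the bottle; afterwards it turns with almost no effort. At about 2.9 rad of cap turn in all it is clear of the thread and lifts straight off.
- rack: Fixed grey moulded bench rack, 84 x 262 x 40 mm, with three square wells (69.5 mm, floor 8 mm above the bench, 88 mm apart along its y, the middle one at the origin). Origin: centre of the underside; x across, y along. The tall bottle may stand in any of the three wells, two low bottles in the others.
- tray: Fixed open stainless steel instrument tray, 200 (x) x 150 (y) mm, walls 3 mm, inner floor 3 mm above the bench, rim 19 mm high and 9 mm wide. Origin: centre of the underside. A pair of forceps lies in it along x at about y = +55 mm; the rest of the floor is free.
- low_bottle_a: Low square white bottle with a small cap, 66 x 66 x 89 mm, in a well of the rack. Leave alone. Origin: centre of the underside.
- low_bottle_b: Low square white bottle with a small cap, 66 x 66 x 85 mm, in a well of the rack. Leave alone. Origin: centre of the underside.
- forceps: Steel forceps, 138 x 14 x 7 mm, lying in the tray near its +y wall. Leave alone. Origin: middle, underside; x along it.
- beaker: Glass beaker, 68 mm across, 85 mm high. Leave alone.
- petri_dish: Clear covered dish, 60 mm across, 15 mm high. Leave alone.
- marker: White marker pen with a black cap, 125 mm long, 13 mm thick. Leave alone.
Things that resemble listed ones, but are neither listed nor needed, are in the scene too. What is meant by the cap is not blue, and is the larger of those in its own colour.

How it is judged:
On the way, in this order (a step that is already met when the one before it is completed fails the run):
1. the cap is broken loose: the dried seal has yielded by more than 0.2 rad (value of joint seal above 0.2 rad), for 0.1 s.
2. the cap is off: clear above the bottle's mouth (z of cap in the frame of bottle above 0.13 m), for 0.1 s.
At the end, for the whole second after the job is handed in: The cap lies flat side up, level on the tray's floor (within 4 mm of it, tilt under 0.08 rad), at rest and let go; the open bottle stands upright in its well (within 2.5 mm of the well's floor, tilt under 0.06 rad) (z of cap in the frame of tray between 0 and 0.007 m and x of cap in the frame of tray between -0.076 and 0.076 m and y of cap in the frame of tray between -0.051 and 0.051 m and angle between cap's own z axis and vertical below 0.08 rad and linear speed of each of cap, bottle below 0.02 m/s and angular speed of cap below 0.2 rad/s and z of bottle in the frame of rack below 0.0105 m and angle between bottle's own z axis and vertical below 0.06 rad); the robot touches nothing.
It fails at once if the bottle is lifted more than 6 mm in its well (z of bottle in the frame of rack above 0.014 m).
It fails at once if the bottle is tipped by more than 0.12 rad (angle between bottle's own z axis and vertical above 0.12 rad).
It fails at once if the bottle is leaned on: over 60 N between bottle and rack, or over 24 N while the loosened cap is spun (contact force between bottle and rack above 60 N or (contact force between bottle and rack above 24 N and angle between the x axis of cap and the x axis of bottle, either way round above 0.6 rad and z of cap in the frame of bottle below 0.112 m)).
It fails at once if the cap is dropped: falls free faster than 0.7 m/s (about 25 mm) (linear speed of cap above 0.7 m/s and contact force between the fingers and cap below 0.05 N).
It fails at once if something else is displaced: a low bottle by 20 mm, the forceps by 40 mm, the marker by 50 mm, any other loose thing by 30 mm (distance of any of low_bottle_a, low_bottle_b from where it was at the start of the episode above 0.02 m or distance of forceps from where it was at the start of the episode above 0.04 m or distance of any of beaker, petri_dish from where it was at the start of the episode above 0.03 m or distance of marker from where it was at the start of the episode above 0.05 m).
It also fails if it takes over 72 s, if anything falls off the work surface, if the arm or the gripper's body presses on something with over 40 N, if the wrist force passes 120 N, or if a joint passes its speed limit or range.

## Working session

There is one attempt and no reset: what is moved stays moved. The work goes in short steps, Python scripts to look and compute and a tool call to move; the robot and the scene stay as the last step left them, time stands still between calls to the robot, and variables do not carry over. Pictures are saved under pics/ and viewed, at most 10 in all, crops included, and the job is handed in when it is done.

Besides the shell and the picture viewer there is one more tool, called after "Request:" as name(argument=value, ...) on one line, values as JSON. carry_out: Moves the arm, as the interface text tells. Its arguments: {"type":"object","properties":{"motion":{"type":"array"},"force":{"type":"number"}},"required":["motion"]}

```bash
mkdir -p pics; cat > h.py <<'E'
import numpy as np, cv2
from scipy.spatial.transform import Rotation as R
from rig import bot
def rot(a):
    a=np.array(a,float)
    return a if a.shape==(3,3) else R.from_quat(a).as_matrix()
def snap(n,f=None):
    s=bot.snapshot(n)
    if f: cv2.imwrite('pics/'+f,s['pixels'][:,:,::-1])
    return s
def ray(s,u,v,z):
    d=rot(s['attitude'])@np.linalg.inv(s['K'])@[u,v,1.]
    e=np.array(s['eye']); return e+d*(z-e[2])/d[2]
def proj(s,p):
    q=s['K']@(rot(s['attitude']).T@(np.array(p)-s['eye'])); return q[:2]/q[2]
E
python3 - <<'E'
from h import *
for n in('scene','top'):
    s=snap(n,n+'0.png'); print(n,s['K'],s['eye'],s['attitude'])
print(bot.observe())
E
```

```text
scene [[456.90325066   0.         287.79236659]
 [  0.         456.90325066 211.13191569]
 [  0.           0.           1.        ]] [ 0.92783324 -0.25571018  0.89662846] [ 0.86121752  0.43834567 -0.12002555 -0.22748919]
top [[406.00165004   0.         279.19242114]
 [  0.         406.00165004 212.01950112]
 [  0.           0.           1.        ]] [0.50204128 0.00934062 0.91195696] [ 0.71166684 -0.70203195  0.02020487 -0.01652923]
{'t': 0.1, 'joints': array([ 1.16448420e+00,  4.94129381e-01,  1.34605453e+00, -1.57459966e-05,
        1.30250840e+00, -9.55097423e-02]), 'qd': array([-1.76925860e-04, -5.94556244e-04, -5.54124922e-05, -9.74214858e-04,
       -1.45138172e-03,  1.08359370e-03]), 'tau': array([ 1.14805618e-03, -8.80245495e+01, -3.82536256e+01,  7.07988557e-02,
        4.83108242e-02, -4.71953365e-05]), 'ee_pos': array([0.19101591, 0.59474829, 0.22139767]), 'eef_rot': array([ 1.54774382e-01,  9.87949689e-01, -5.34494759e-04, -1.29162116e-04]), 'force': array([ 0.27557752, -0.71110302,  0.6691767 ]), 'torque': array([ 0.00911561, -0.04569061, -0.02684402]), 'grip_force': 0.0, 'width': 1.0032403830790628}
```

View pics/top0.png

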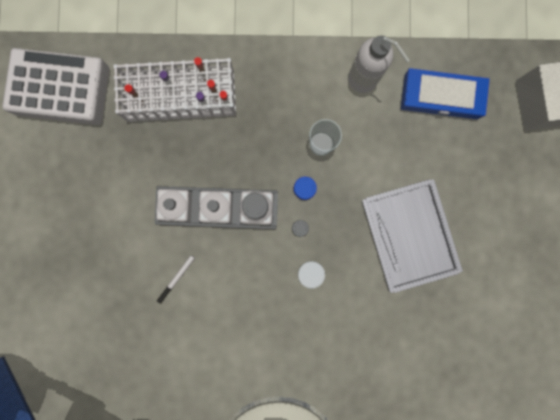

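View pics/scene0.png

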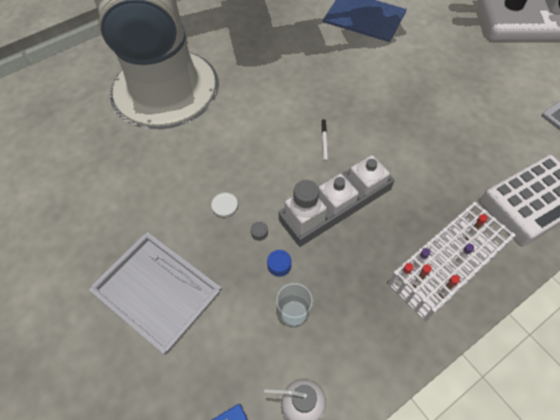

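Candidates in the top view are the wide grey cap on the tall bottle (256,205), the loose small grey cap (300,229), the blue cap (305,188) and the small low-bottle caps (169,204) and (213,206). I choose (256,205), because it is grey, the largest and in the rack. The scene view agrees at (306,193). The tray is at top (411,236) with the forceps at (387,243). Next I measure it and check a crop.

```bash
python3 - <<'E'
from h import *
s=snap('top'); im=s['pixels']; sc=snap('scene')
c=cv2.resize(im[160:300,140:320,::-1],None,fx=4,fy=4,interpolation=cv2.INTER_CUBIC)
g=cv2.cvtColor(im,cv2.COLOR_RGB2GRAY).astype(int)
# dark cap blob inside the white bottle
roi=(slice(188,224),slice(238,275)); m=np.zeros(g.shape,np.uint8); m[roi]=((g[roi]<125))*255
m2=np.zeros_like(m); cv2.circle(m2,(255,206),16,255,-1); m&=m2
n,l,st,ce=cv2.connectedComponentsWithStats(m); k=1+st[1:,4].argmax(); 
cn=max(cv2.findContours((l==k).astype(np.uint8),0,2)[0],key=cv2.contourArea)
(u,v),r=cv2.minEnclosingCircle(cn); el=cv2.fitEllipse(cn); print('cap',ce[k],st[k],u,v,r,el)
P=ray(s,u,v,.1405); print('cap top',P, 'scene px',proj(sc,P)); print('radius m',r/406*(s['eye'][2]-.1405))
# rack outline: dark, low
def quad(mask,z,name):
    n,l,st,ce=cv2.connectedComponentsWithStats(mask); k=1+st[1:,4].argmax()
    cn=max(cv2.findContours((l==k).astype(np.uint8),0,2)[0],key=cv2.contourArea)
    b=cv2.boxPoints(cv2.minAreaRect(cn)); w=np.array([ray(s,*p,z)[:2] for p in b]); 
    e=np.diff(np.vstack([w,w[:1]]),axis=0); print(name,b.round(1).tolist(),w.round(4).tolist(),'c',w.mean(0),'len',np.linalg.norm(e,axis=1),'ang',np.arctan2(e[:,1],e[:,0]))
    cv2.polylines(c,[((b-[140,160])*4).astype(int)],True,(0,255,0),1)
hsv=cv2.cvtColor(im,cv2.COLOR_RGB2HSV)
print('rack px',im[227,200],im[190,190],'bench',im[235,200],im[180,200],'tray',im[250,420],'bench',im[300,420])
mk=np.zeros_like(m); mk[175:240,145:285]=((g<85)|(g>150))[175:240,145:285]*255
quad(cv2.morphologyEx(mk,cv2.MORPH_CLOSE,np.ones((5,5))),.04,'rack')
hs=hsv.astype(int); t=((im[...,2].astype(int)-im[...,0])>2); mt=np.zeros_like(m); mt[170:300,350:475]=t[170:300,350:475]*255
quad(cv2.morphologyEx(mt,cv2.MORPH_CLOSE,np.ones((5,5))),.019,'tray')
cv2.circle(c,(int((u-140)*4),int((v-160)*4)),int(r*4),(0,0,255),1)
cs=cv2.resize(sc['pixels'][150:250,250:400,::-1],(600,400),interpolation=cv2.INTER_CUBIC)
q=(proj(sc,P)-[250,150])*4; cv2.circle(cs,tuple(q.astype(int)),3,(0,0,255),-1)
cv2.imwrite('pics/crop1.png',np.hstack([cv2.resize(c,(400,311)),cv2.resize(cs,(400,311))]))
E
```

```text
cap [254.76229508 205.99016393] [239 190  30  31 610] 254.2772216796875 205.18812561035156 15.298893928527832 ((254.4593505859375, 205.65997314453125), (26.850479125976562, 28.69251251220703), 161.8826904296875)
cap top [0.55455398 0.05320383 0.1405    ] scene px [306.42543376 188.78487196]
radius m 0.029070044987832996
rack px [113 111 103] [86 85 85] bench [127 126 114] [122 121 111] tray [170 170 174] bench [129 126 115]
rack [[156.10000610351562, 218.3000030517578], [158.1999969482422, 188.39999389648438], [191.0, 190.6999969482422], [188.89999389648438, 220.60000610351562]] [[0.5303, 0.2691], [0.5948, 0.2664], [0.5907, 0.1956], [0.5262, 0.1986]] c [0.56052769 0.23242303] len [0.06456699 0.0708579  0.06457294 0.07058527] ang [-0.04201234 -1.6283573   3.09535639  1.51309914]
tray [[362.6000061035156, 200.10000610351562], [432.1000061035156, 178.6999969482422], [460.5, 271.1000061035156], [391.0, 292.5]] [[0.5773, -0.1788], [0.627, -0.3328], [0.4244, -0.394], [0.376, -0.2414]] c [ 0.50119168 -0.28674472] len [0.16188199 0.21164458 0.16003508 0.21084407] ang [-1.25883975 -2.84852919  1.87791831  0.30176116]
```

View pics/crop1.png

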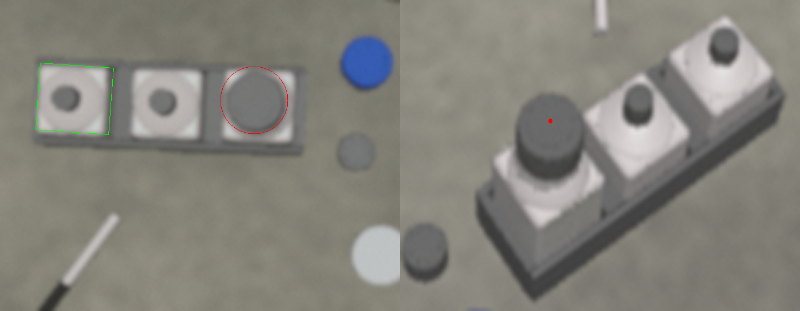

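The crop confirms the wide grey cap on the tall bottle. The enclosing circle is slightly too big, so I refine the centre with a circle fit and work out the first move.

```bash
cat > plan.py <<'E'
from h import *
def to(target,yaw=0):
    o=bot.observe(); T=rot(o['eef_rot']); d=T.T@(np.array(target)-o['ee_pos'])*100
    print('tcp',o['ee_pos'].round(4),'tool x,y',T[:,0].round(3),T[:,1].round(3),'z',T[:,2].round(4),'slide',d.round(2),'j',o['joints'].round(3),'t',o['t'])
E
python3 - <<'E'
from plan import *
for n,(c0,c1,r0,r1),z in(('top',(236,276,186,226),.1405),('scene',(280,330,165,215),.1405)):
    s=snap(n); g=cv2.cvtColor(s['pixels'],cv2.COLOR_RGB2GRAY)[r0:r1,c0:c1]
    G=cv2.GaussianBlur(cv2.resize(g,None,fx=8,fy=8,interpolation=cv2.INTER_CUBIC),(0,0),4)
    m=cv2.morphologyEx((G<125).astype(np.uint8),cv2.MORPH_OPEN,cv2.getStructuringElement(2,(121,121)) if n=='top' else np.ones((60,60),np.uint8))
    cn=max(cv2.findContours(m,0,1)[0],key=cv2.contourArea); e=cv2.fitEllipse(cn)
    u,v=(np.array(e[0])+.5)/8-.5+[c0,r0]; print(n,u,v,np.array(e[1])/16,e[2],ray(s,u,v,z),ray(s,u,v,.126))
    if n=='top':
        h=cv2.HoughCircles(G,cv2.HOUGH_GRADIENT,1.5,200,param1=80,param2=20,minRadius=90,maxRadius=125)
        if h is not None: u,v,r=h[0,0]; print('hough',r/8,ray(s,(u+.5)/8-.5+c0,(v+.5)/8-.5+r0,z))
        # rack: rectangles of the white bottles bodies & neighbours' caps
to([.5546,.0532,.215])
E
```

```text
top 254.8376350402832 206.3528060913086 [13.2825861  13.93579102] 168.2290802001953 [0.55234719 0.05210051 0.1405    ] [0.55329272 0.05290421 0.126     ]
scene 306.0860538482666 193.9971809387207 [13.98549652 14.56984901] 22.886634826660156 [0.563769   0.04540609 0.1405    ] [0.55678747 0.05118049 0.126     ]
tcp [0.1911 0.5949 0.2217] tool x,y [-0.952  0.306  0.   ] [ 0.306  0.952 -0.   ] z [-2.e-04 -3.e-04 -1.e+00] slide [-51.18 -40.46   0.69] j [ 1.164  0.494  1.346  0.     1.302 -0.096] t 0.3
```

Request:
carry_out(motion=[{"slide": [-3.2, -2.53, 0], "dr": [0, 0, 0], "jaw": 1}, {"slide": [-3.2, -2.53, 0], "dr": [0, 0, 0], "jaw": 1}, {"slide": [-3.2, -2.53, 0], "dr": [0, 0, 0], "jaw": 1}, {"slide": [-3.2, -2.53, 0], "dr": [0, 0, 0], "jaw": 1}, {"slide": [-3.2, -2.53, 0], "dr": [0, 0, 0], "jaw": 1}, {"slide": [-3.2, -2.53, 0], "dr": [0, 0, 0], "jaw": 1}, {"slide": [-3.2, -2.53, 0], "dr": [0, 0, 0], "jaw": 1}, {"slide": [-3.2, -2.53, 0], "dr": [0, 0, 0], "jaw": 1}])

```text
t: 1.3
ee_pos: [0.3736, 0.3229, 0.222]
eef_rot: [0.155, 0.988, 0.0, 0.0]
force: [0.0, 0.0, -0.6]
width: 0.995
grip_force: 0.0
```

Request:
carry_out(motion=[{"slide": [-3.2, -2.53, 0], "dr": [0, 0, 0], "jaw": 1}, {"slide": [-3.2, -2.53, 0], "dr": [0, 0, 0], "jaw": 1}, {"slide": [-3.2, -2.53, 0], "dr": [0, 0, 0], "jaw": 1}, {"slide": [-3.2, -2.53, 0], "dr": [0, 0, 0], "jaw": 1}, {"slide": [-3.2, -2.53, 0], "dr": [0, 0, 0], "jaw": 1}, {"slide": [-3.2, -2.53, 0], "dr": [0, 0, 0], "jaw": 1}, {"slide": [-3.2, -2.53, 0], "dr": [0, 0, 0], "jaw": 1}, {"slide": [-3.2, -2.53, 0], "dr": [0, 0, 0], "jaw": 1}])

```text
t: 2.3
ee_pos: [0.5555, 0.0519, 0.222]
eef_rot: [0.155, 0.988, 0.0, 0.0]
force: [0.3, 1.0, -0.2]
width: 1.002
grip_force: 0.0
```

Request:
carry_out(motion=[{"slide": [0, 0, 0], "dr": [0, 0, 0.18], "jaw": 1}, {"slide": [0, 0, 0], "dr": [0, 0, 0.18], "jaw": 1}, {"slide": [0, 0, 0], "dr": [0, 0, 0.18], "jaw": 1}, {"slide": [0, 0, 0], "dr": [0, 0, 0.18], "jaw": 1}, {"slide": [0, 0, 0], "dr": [0, 0, 0.18], "jaw": 1}, {"slide": [0, 0, 0], "dr": [0, 0, 0.18], "jaw": 1}, {"slide": [0, 0, 0], "dr": [0, 0, 0.18], "jaw": 1}, {"slide": [0, 0, 0], "dr": [0, 0, 0.18], "jaw": 1}, {"slide": [0, 0, 0], "dr": [0, 0, 0.18], "jaw": 1}])

```text
t: 3.42
ee_pos: [0.5548, 0.0531, 0.2219]
eef_rot: [0.824, 0.567, 0.0, 0.0]
force: [-0.8, -0.6, -0.3]
width: 0.999
grip_force: 0.0
```

Request:
carry_out(motion=[{"slide": [0, 0, 0], "dr": [0, 0, 0.18], "jaw": 1}, {"slide": [0, 0, 0], "dr": [0, 0, 0.18], "jaw": 1}, {"slide": [0, 0, 0], "dr": [0, 0, 0.18], "jaw": 1}, {"slide": [0, 0, 0], "dr": [0, 0, 0.18], "jaw": 1}, {"slide": [0, 0, 0], "dr": [0, 0, 0.18], "jaw": 1}, {"slide": [0, 0, 0], "dr": [0, 0, 0.18], "jaw": 1}, {"slide": [0, 0, 0], "dr": [0, 0, 0.18], "jaw": 1}, {"slide": [0, 0, 0], "dr": [0, 0, 0.18], "jaw": 1}, {"slide": [0, 0, 0], "dr": [0, 0, 0], "jaw": 1}])

```text
t: 4.55
ee_pos: [0.5548, 0.0531, 0.2219]
eef_rot: [0.993, -0.114, -0.0, 0.0]
force: [0.5, 0.2, -0.5]
width: 0.997
grip_force: 0.0
```

```bash
python3 - <<'E'
from plan import *
to([.5545,.0525,.150])
print(bot.observe()['force'])
E
```

```text
tcp [0.5548 0.0531 0.2219] tool x,y [ 0.974 -0.226 -0.   ] [-0.226 -0.974  0.   ] z [-0. -0. -1.] slide [-0.01  0.06  7.19] j [-0.012  0.399  1.515 -0.     1.229  1.787] t 4.55
[ 0.47861596  0.18612542 -0.48806364]
```

Request:
carry_out(motion=[{"slide": [0, 0.05, 1.0], "dr": [0, 0, -0.1745], "jaw": 1}, {"slide": [0, 0, 1.1], "dr": [0, 0, -0.1745], "jaw": 1}, {"slide": [0, 0, 1.1], "dr": [0, 0, -0.1745], "jaw": 1}, {"slide": [0, 0, 1.1], "dr": [0, 0, -0.1745], "jaw": 1}, {"slide": [0, 0, 1.1], "dr": [0, 0, -0.1745], "jaw": 1}, {"slide": [0, 0, 1.1], "dr": [0, 0, -0.1745], "jaw": 1}, {"slide": [0, 0, 1.1], "dr": [0, 0, -0.1745], "jaw": 1}, {"slide": [0, 0, 1.1], "dr": [0, 0, -0.1745], "jaw": 1}, {"slide": [0, 0, 1.1], "dr": [0, 0, -0.1745], "jaw": 1}])

```text
t: 5.68
ee_pos: [0.5547, 0.0526, 0.1236]
eef_rot: [0.78, 0.626, 0.0, -0.0]
force: [-0.4, 0.3, 0.5]
width: 0.999
grip_force: 0.0
```

Request:
carry_out(motion=[{"slide": [0, 0, 0.1], "dr": [0, 0, 0], "jaw": 0.5}, {"slide": [0, 0, 0], "dr": [0, 0, 0], "jaw": -1}, {"slide": [0, 0, 0], "dr": [0, 0, 0], "jaw": -1}, {"slide": [0, 0, 0], "dr": [0, 0, 0], "jaw": -1}, {"slide": [0, 0, 0], "dr": [0, 0, 0], "jaw": -1}, {"slide": [0, 0, 0], "dr": [0, 0, 0], "jaw": -1}], force=6)

```text
t: 6.42
ee_pos: [0.5548, 0.0526, 0.1231]
eef_rot: [0.783, 0.621, 0.0, 0.0]
force: [-0.4, 0.2, 3.8]
width: 0.56
grip_force: 6.0
```

Request:
carry_out(motion=[{"slide": [0, 0, 0], "dr": [0, 0, 0], "jaw": 0.5}, {"slide": [0, 0, 0], "dr": [0, 0, 0], "jaw": 0.7}, {"slide": [0, 0, 0], "dr": [0, 0, 0.18], "jaw": 0.7}, {"slide": [0, 0, 0], "dr": [0, 0, 0.18], "jaw": 0.7}, {"slide": [0, 0, 0], "dr": [0, 0, 0.18], "jaw": 0.7}, {"slide": [0, 0, 0], "dr": [0, 0, 0.18], "jaw": 0.7}, {"slide": [0, 0, 0], "dr": [0, 0, 0.18], "jaw": 0.7}, {"slide": [0, 0, 0], "dr": [0, 0, 0.18], "jaw": 0.7}, {"slide": [0, 0, 0], "dr": [0, 0, 0.18], "jaw": 0.7}, {"slide": [0, 0, 0], "dr": [0, 0, 0.18], "jaw": 0.7}])

```text
t: 7.68
ee_pos: [0.5547, 0.0526, 0.1228]
eef_rot: [0.999, -0.052, -0.0, 0.0]
force: [1.0, 0.3, 0.8]
width: 0.852
grip_force: 0.0
```

Request:
carry_out(motion=[{"slide": [0, 0, 0], "dr": [0, 0, 0.18], "jaw": 0.7}, {"slide": [0, 0, 0], "dr": [0, 0, 0.18], "jaw": 0.7}, {"slide": [0, 0, 0], "dr": [0, 0, 0.18], "jaw": 0.7}, {"slide": [0, 0, 0], "dr": [0, 0, 0], "jaw": 0}, {"slide": [0, 0, 0], "dr": [0, 0, 0], "jaw": -1}, {"slide": [0, 0, 0], "dr": [0, 0, 0], "jaw": -1}, {"slide": [0, 0, 0], "dr": [0, 0, 0], "jaw": -1}, {"slide": [0, 0, 0], "dr": [0, 0, 0], "jaw": -1}], force=6)

```text
t: 8.68
ee_pos: [0.5547, 0.0526, 0.1229]
eef_rot: [0.95, -0.314, -0.0, 0.0]
force: [0.5, -0.1, -0.2]
width: 0.555
grip_force: 6.0
```

Request:
carry_out(motion=[{"slide": [0, 0, 0], "dr": [0, 0, 0], "jaw": -1}, {"slide": [0, 0, 0], "dr": [0, 0, 0], "jaw": -1}, {"slide": [0, 0, 0], "dr": [0, 0, 0], "jaw": -1}], force=35)

```text
t: 9.05
ee_pos: [0.5547, 0.0526, 0.1229]
eef_rot: [0.949, -0.314, -0.0, 0.0]
force: [0.1, -0.2, -0.2]
width: 0.556
grip_force: 35.0
```

```bash
python3 - <<'E'
from plan import *
to([.5545,.0525,.123]); o=bot.observe(); print(o['force'],o['torque'],o['grip_force'])
s=snap('scene'); cv2.imwrite('pics/grip.png',cv2.resize(s['pixels'][100:270,200:430,::-1],None,fx=3,fy=3))
E
```

```text
tcp [0.5547 0.0526 0.1229] tool x,y [ 0.803 -0.596 -0.   ] [-0.596 -0.803  0.   ] z [-0. -0. -1.] slide [-0.01  0.02 -0.01] j [-0.013  0.517  1.627 -0.     0.997  2.197] t 9.05
[ 0.06252881 -0.21140404 -0.17344504] [0.0140218  0.14289206 0.02590928] 34.99991365344613
```

View pics/grip.png

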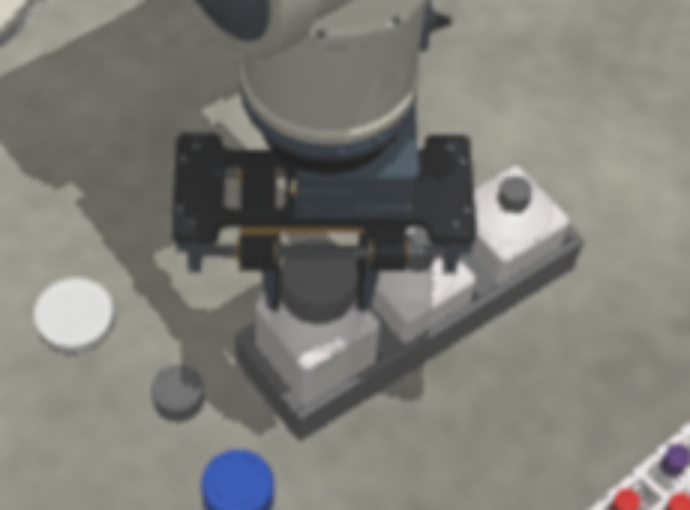

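The gripper holds the cap centred between the pads (crop pixel (318,285)), and the wrist reads almost no side load. Now the short hard twist.

Request:
carry_out(motion=[{"slide": [0, 0, 0], "dr": [0, 0, -0.12], "jaw": -1}, {"slide": [0, 0, 0], "dr": [0, 0, -0.12], "jaw": -1}, {"slide": [0, 0, 0], "dr": [0, 0, 0], "jaw": -1}], force=35)

```text
t: 9.48
ee_pos: [0.5547, 0.0526, 0.1229]
eef_rot: [0.98, -0.198, -0.0, -0.0]
force: [0.9, -0.0, -1.1]
width: 0.555
grip_force: 35.0
```

```bash
cat > st.py <<'E'
from h import *
o=bot.observe(); x=rot(o['eef_rot'])[:,0]
print('t',round(o['t'],2),'z',o['ee_pos'].round(4),'F',o['force'].round(2),'M',o['torque'].round(3),'j6',o['joints'][5].round(3),'yaw',np.arctan2(x[1],x[0]).round(3),'grip',o['grip_force'],o['width'])
E
python3 st.py
```

```text
t 9.47 z [0.5547 0.0526 0.1229] F [ 0.93 -0.04 -1.13] M [ 0.029  0.085 -0.201] j6 1.957 yaw -0.399 grip 34.99880238727201 0.55455470909254
```

Request:
carry_out(motion=[{"slide": [0, 0, 0], "dr": [0, 0, -0.12], "jaw": -1}, {"slide": [0, 0, 0], "dr": [0, 0, -0.12], "jaw": -1}, {"slide": [0, 0, 0], "dr": [0, 0, 0], "jaw": -1}])

```text
t: 9.85
ee_pos: [0.5554, 0.0525, 0.1234]
eef_rot: [0.997, -0.08, 0.001, 0.0]
force: [0.5, -1.3, 6.4]
width: 0.555
grip_force: 35.0
```

```bash
python3 st.py
```

```text
t 9.85 z [0.5554 0.0525 0.1234] F [ 0.45 -1.28  6.38] M [-0.215  0.042  0.031] j6 1.718 yaw -0.16 grip 35.00060892183683 0.555080039021496
```

Request:
carry_out(motion=[{"slide": [0, 0, -0.08], "dr": [0, 0, 0], "jaw": -1}, {"slide": [0, 0, 0], "dr": [0, 0, 0], "jaw": -1}])

```text
t: 10.1
ee_pos: [0.555, 0.0526, 0.1239]
eef_rot: [0.997, -0.08, 0.0, -0.0]
force: [2.3, -0.3, 2.9]
width: 0.552
grip_force: 35.0
```

```bash
python3 st.py
```

```text
t 10.1 z [0.555  0.0526 0.1239] F [ 2.33 -0.34  2.87] M [-0.048 -0.108 -0.007] j6 1.719 yaw -0.16 grip 35.00055222350056 0.5521826835407025
```

Request:
carry_out(motion=[{"slide": [0, 0, -0.03], "dr": [0, 0, -0.1], "jaw": -1}, {"slide": [0, 0, -0.03], "dr": [0, 0, -0.1], "jaw": -1}, {"slide": [0, 0, 0], "dr": [0, 0, 0], "jaw": -1}])

```text
t: 10.48
ee_pos: [0.5544, 0.0526, 0.1242]
eef_rot: [1.0, 0.02, -0.0, -0.0]
force: [-0.1, 0.6, 0.4]
width: 0.553
grip_force: 35.0
```

```bash
python3 st.py
```

```text
t 10.47 z [0.5544 0.0526 0.1242] F [-0.12  0.56  0.42] M [-0.109  0.232 -0.029] j6 1.518 yaw 0.04 grip 34.99925641794107 0.5534487729636374
```

Request:
carry_out(motion=[{"slide": [0, 0, -0.02], "dr": [0, 0, -0.1], "jaw": -1}, {"slide": [0, 0, -0.02], "dr": [0, 0, -0.1], "jaw": -1}, {"slide": [0, 0, -0.02], "dr": [0, 0, -0.1], "jaw": -1}, {"slide": [0, 0, 0], "dr": [0, 0, 0], "jaw": -1}])

```text
t: 10.98
ee_pos: [0.5545, 0.0526, 0.1248]
eef_rot: [0.986, 0.168, -0.0, -0.0]
force: [-0.2, 0.6, -1.3]
width: 0.55
grip_force: 35.0
```

```bash
python3 st.py
```

```text
t 10.97 z [0.5545 0.0526 0.1248] F [-0.25  0.57 -1.25] M [-0.032  0.162  0.02 ] j6 1.22 yaw 0.338 grip 34.99919231340755 0.5503937426701937
```

Request:
carry_out(motion=[{"slide": [0, 0, -0.02], "dr": [0, 0, -0.1], "jaw": -1}, {"slide": [0, 0, -0.02], "dr": [0, 0, -0.1], "jaw": -1}, {"slide": [0, 0, -0.02], "dr": [0, 0, -0.1], "jaw": -1}, {"slide": [0, 0, 0], "dr": [0, 0, 0], "jaw": -1}])

```text
t: 11.48
ee_pos: [0.5546, 0.0526, 0.1254]
eef_rot: [0.95, 0.313, -0.0, -0.0]
force: [0.0, 0.1, -1.0]
width: 0.554
grip_force: 35.0
```

```bash
python3 st.py
```

```text
t 11.47 z [0.5546 0.0526 0.1254] F [ 0.02  0.12 -0.98] M [-0.03   0.152 -0.005] j6 0.921 yaw 0.637 grip 34.999222199694486 0.5544620558814439
```

Request:
carry_out(motion=[{"slide": [0, 0, -0.015], "dr": [0, 0, -0.1], "jaw": -1}, {"slide": [0, 0, -0.015], "dr": [0, 0, -0.1], "jaw": -1}, {"slide": [0, 0, -0.015], "dr": [0, 0, -0.1], "jaw": -1}, {"slide": [0, 0, 0], "dr": [0, 0, 0], "jaw": -1}])

```text
t: 11.98
ee_pos: [0.5546, 0.0526, 0.1259]
eef_rot: [0.892, 0.451, -0.0, -0.0]
force: [-0.2, 0.6, -0.7]
width: 0.552
grip_force: 35.0
```

```bash
python3 st.py
```

```text
t 11.97 z [0.5546 0.0526 0.1259] F [-0.22  0.62 -0.67] M [-0.116  0.082  0.086] j6 0.621 yaw 0.937 grip 34.99921081296634 0.5524936605624029
```

Request:
carry_out(motion=[{"slide": [0, 0, -0.015], "dr": [0, 0, -0.1], "jaw": -1}, {"slide": [0, 0, -0.015], "dr": [0, 0, -0.1], "jaw": -1}, {"slide": [0, 0, -0.015], "dr": [0, 0, -0.1], "jaw": -1}, {"slide": [0, 0, 0], "dr": [0, 0, 0], "jaw": -1}])

```text
t: 12.48
ee_pos: [0.5546, 0.0526, 0.1264]
eef_rot: [0.815, 0.58, -0.0, -0.0]
force: [-0.7, -0.2, -0.1]
width: 0.553
grip_force: 35.0
```

```bash
python3 st.py
```

```text
t 12.47 z [0.5546 0.0526 0.1264] F [-0.68 -0.16 -0.06] M [-0.064  0.053  0.017] j6 0.322 yaw 1.236 grip 34.99924035786535 0.5531100273389458
```

Request:
carry_out(motion=[{"slide": [0, 0, -0.018], "dr": [0, 0, -0.1], "jaw": -1}, {"slide": [0, 0, -0.018], "dr": [0, 0, -0.1], "jaw": -1}, {"slide": [0, 0, -0.018], "dr": [0, 0, -0.1], "jaw": -1}, {"slide": [0, 0, 0], "dr": [0, 0, 0], "jaw": -1}])

```text
t: 12.98
ee_pos: [0.5547, 0.0526, 0.127]
eef_rot: [0.719, 0.695, 0.0, -0.0]
force: [-0.0, -0.2, 0.1]
width: 0.556
grip_force: 35.0
```

```bash
python3 st.py
```

```text
t 12.97 z [0.5547 0.0526 0.127 ] F [-0.01 -0.22  0.12] M [-0.086  0.079 -0.03 ] j6 0.022 yaw 1.536 grip 34.999255993170664 0.5559090350690926
```

Request:
carry_out(motion=[{"slide": [0, 0, -0.018], "dr": [0, 0, -0.1], "jaw": -1}, {"slide": [0, 0, -0.018], "dr": [0, 0, -0.1], "jaw": -1}, {"slide": [0, 0, -0.018], "dr": [0, 0, -0.1], "jaw": -1}, {"slide": [0, 0, 0], "dr": [0, 0, 0], "jaw": -1}])

```text
t: 13.48
ee_pos: [0.5547, 0.0526, 0.1275]
eef_rot: [0.607, 0.794, -0.0, -0.0]
force: [-0.0, -0.3, -0.3]
width: 0.552
grip_force: 35.0
```

```bash
python3 st.py
```

```text
t 13.47 z [0.5547 0.0526 0.1275] F [-0.02 -0.32 -0.29] M [-0.124  0.014 -0.02 ] j6 -0.278 yaw 1.836 grip 34.99918429995887 0.5522934366420521
```

Request:
carry_out(motion=[{"slide": [0, 0, -0.018], "dr": [0, 0, -0.1], "jaw": -1}, {"slide": [0, 0, -0.018], "dr": [0, 0, -0.1], "jaw": -1}, {"slide": [0, 0, -0.018], "dr": [0, 0, -0.1], "jaw": -1}, {"slide": [0, 0, 0], "dr": [0, 0, 0], "jaw": -1}])

```text
t: 13.98
ee_pos: [0.5547, 0.0526, 0.128]
eef_rot: [0.482, 0.876, 0.0, 0.0]
force: [-0.4, -0.1, -0.2]
width: 0.553
grip_force: 35.0
```

```bash
python3 st.py
```

```text
t 13.97 z [0.5547 0.0526 0.128 ] F [-0.35 -0.1  -0.16] M [-0.089  0.035 -0.003] j6 -0.578 yaw 2.136 grip 34.99919000270893 0.5532440314968875
```

Request:
carry_out(motion=[{"slide": [0, 0, -0.015], "dr": [0, 0, -0.1], "jaw": -1}, {"slide": [0, 0, -0.015], "dr": [0, 0, -0.1], "jaw": -1}, {"slide": [0, 0, -0.015], "dr": [0, 0, -0.1], "jaw": -1}, {"slide": [0, 0, -0.015], "dr": [0, 0, -0.1], "jaw": -1}, {"slide": [0, 0, 0], "dr": [0, 0, 0], "jaw": -1}])

```text
t: 14.6
ee_pos: [0.5547, 0.0526, 0.1286]
eef_rot: [0.298, 0.955, 0.0, -0.0]
force: [-0.4, 0.4, -0.2]
width: 0.555
grip_force: 35.0
```

```bash
python3 st.py
```

```text
t 14.6 z [0.5547 0.0526 0.1286] F [-0.36  0.44 -0.19] M [-0.048  0.036 -0.002] j6 -0.978 yaw 2.536 grip 34.99905909091467 0.554776503617163
```

Request:
carry_out(motion=[{"slide": [0, 0, -0.05], "dr": [0, 0, -0.05], "jaw": -1}, {"slide": [0, 0, -0.05], "dr": [0, 0, -0.05], "jaw": -1}, {"slide": [0, 0, -0.05], "dr": [0, 0, -0.05], "jaw": -1}, {"slide": [0, 0, 0], "dr": [0, 0, 0], "jaw": -1}])

```text
t: 15.1
ee_pos: [0.5547, 0.0526, 0.1302]
eef_rot: [0.226, 0.974, 0.0, 0.0]
force: [-0.0, 0.3, -0.1]
width: 0.556
grip_force: 35.0
```

```bash
python3 st.py
```

```text
t 15.1 z [0.5547 0.0526 0.1302] F [-0.01  0.25 -0.05] M [0.029 0.011 0.038] j6 -1.128 yaw 2.686 grip 34.999354256578954 0.5561955084608609
```

No pull at the wrist, so the cap is free. I lift in small steps and check.

Request:
carry_out(motion=[{"slide": [0, 0, -0.1], "dr": [0, 0, 0], "jaw": -1}, {"slide": [0, 0, -0.1], "dr": [0, 0, 0], "jaw": -1}, {"slide": [0, 0, -0.1], "dr": [0, 0, 0], "jaw": -1}, {"slide": [0, 0, 0], "dr": [0, 0, 0], "jaw": -1}])

```text
t: 15.6
ee_pos: [0.5548, 0.0526, 0.1332]
eef_rot: [0.223, 0.975, 0.0, 0.0]
force: [0.2, 0.9, 0.2]
width: 0.555
grip_force: 35.0
```

```bash
python3 st.py; python3 - <<'E'
from h import *
s=snap('scene'); cv2.imwrite('pics/lift.png',cv2.resize(s['pixels'][130:250,230:390,::-1],None,fx=4,fy=4))
E
```

```text
t 15.6 z [0.5548 0.0526 0.1332] F [0.2  0.86 0.2 ] M [-0.006 -0.06  -0.004] j6 -1.133 yaw 2.691 grip 34.99994621495716 0.5549862851011165
```

View pics/lift.png

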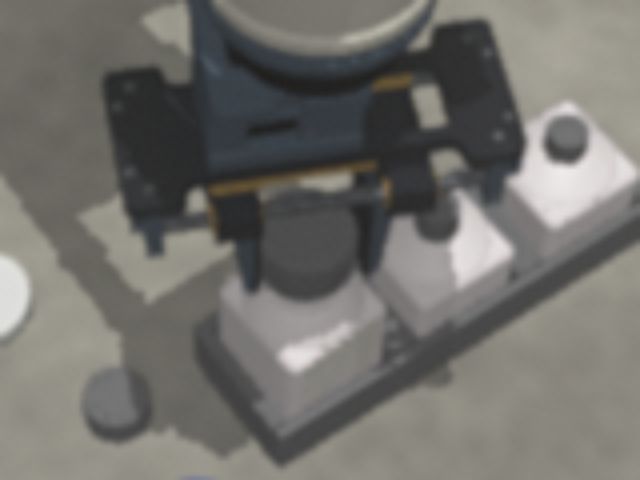

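The bottle is seated in its well and the cap is clear at crop (305,245). I lift it and carry it to the tray.

Request:
carry_out(motion=[{"slide": [0, 0, -0.5], "dr": [0, 0, 0], "jaw": -1}, {"slide": [0, 0, -0.8], "dr": [0, 0, 0], "jaw": -1}, {"slide": [0, 0, -1.2], "dr": [0, 0, 0], "jaw": -1}, {"slide": [0, 0, -1.5], "dr": [0, 0, 0], "jaw": -1}, {"slide": [0, 0, -1.5], "dr": [0, 0, 0], "jaw": -1}, {"slide": [0, 0, -1], "dr": [0, 0, 0], "jaw": -1}, {"slide": [0, 0, -0.5], "dr": [0, 0, 0], "jaw": -1}])

```text
t: 16.52
ee_pos: [0.5549, 0.0526, 0.2039]
eef_rot: [0.223, 0.975, 0.0, 0.0]
force: [-0.5, -0.1, -0.3]
width: 0.554
grip_force: 35.0
```

Request:
carry_out(motion=[{"slide": [-0.7, -2.2, 0], "dr": [0, 0, 0], "jaw": -1}, {"slide": [-1.1, -3.5, 0], "dr": [0, 0, 0], "jaw": -1}, {"slide": [-1.2, -3.8, 0], "dr": [0, 0, 0], "jaw": -1}, {"slide": [-1.2, -3.8, 0], "dr": [0, 0, 0], "jaw": -1}, {"slide": [-1.2, -3.8, 0], "dr": [0, 0, 0], "jaw": -1}, {"slide": [-1.2, -3.8, 0], "dr": [0, 0, 0], "jaw": -1}, {"slide": [-1.2, -3.8, 0], "dr": [0, 0, 0], "jaw": -1}, {"slide": [-1.1, -3.5, 0], "dr": [0, 0, 0], "jaw": -1}, {"slide": [-1.1, -3.5, 0], "dr": [0, 0, 0], "jaw": -1}, {"slide": [-0.7, -2, 0], "dr": [0, 0, 0], "jaw": -1}])

```text
t: 17.77
ee_pos: [0.5039, -0.2988, 0.2029]
eef_rot: [0.224, 0.975, 0.0, -0.0]
force: [1.1, 0.6, -0.3]
width: 0.557
grip_force: 35.0
```

Request:
carry_out(motion=[{"slide": [0, 0, 0], "dr": [0, 0, 0.14], "jaw": -1}, {"slide": [0, 0, 0], "dr": [0, 0, 0.14], "jaw": -1}, {"slide": [0, 0, 0], "dr": [0, 0, 0.14], "jaw": -1}, {"slide": [0, 0, 0], "dr": [0, 0, 0.14], "jaw": -1}, {"slide": [0, 0, 0], "dr": [0, 0, 0.14], "jaw": -1}, {"slide": [0, 0, 0], "dr": [0, 0, 0.13], "jaw": -1}, {"slide": [0, 0, 0], "dr": [0, 0, 0], "jaw": -1}])

```text
t: 18.65
ee_pos: [0.5044, -0.2969, 0.203]
eef_rot: [0.597, 0.802, 0.0, -0.0]
force: [-1.5, 0.1, -0.3]
width: 0.555
grip_force: 35.0
```

```bash
python3 st.py; python3 - <<'E'
from plan import *
to([.504,-.297,.06])
s=snap('scene','carry.png')
E
```

```text
t 18.65 z [ 0.5044 -0.2969  0.203 ] F [-1.52  0.12 -0.3 ] M [-0.058  0.031 -0.03 ] j6 -0.926 yaw 1.862 grip 35.000904804765014 0.5551765911705632
tcp [ 0.5044 -0.2969  0.203 ] tool x,y [-0.287  0.958  0.   ] [ 0.958  0.287 -0.   ] z [-3.e-04  4.e-04 -1.e+00] slide [-0.   -0.04 14.3 ] j [-0.634  0.457  1.47   0.     1.215 -0.926] t 18.65
```

View pics/carry.png

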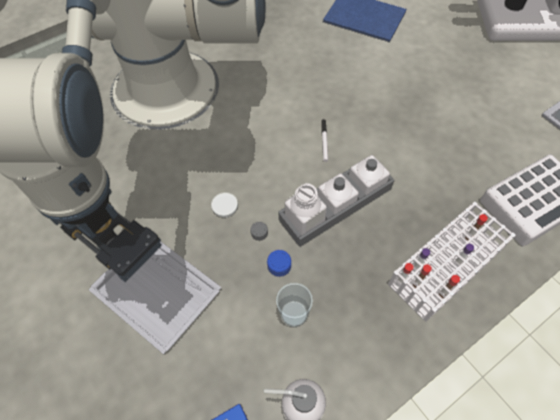

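The open bottle is standing at (306,195) with its thread exposed, and the cap is over the tray. I descend.

Request:
carry_out(motion=[{"slide": [0, 0, 1.5], "dr": [0, 0, 0], "jaw": -1}, {"slide": [0, 0, 2.2], "dr": [0, 0, 0], "jaw": -1}, {"slide": [0, 0, 2.5], "dr": [0, 0, 0], "jaw": -1}, {"slide": [0, 0, 2.5], "dr": [0, 0, 0], "jaw": -1}, {"slide": [0, 0, 2.5], "dr": [0, 0, 0], "jaw": -1}, {"slide": [0, 0, 2.3], "dr": [0, 0, 0], "jaw": -1}, {"slide": [0, 0, 1.8], "dr": [0, 0, 0], "jaw": -1}, {"slide": [0, 0, 1.2], "dr": [0, 0, 0], "jaw": -1}, {"slide": [0, 0, 0.6], "dr": [0, 0, 0], "jaw": -1}, {"slide": [0, 0, 0], "dr": [0, 0, 0], "jaw": -1}])

```text
t: 19.95
ee_pos: [0.5043, -0.2973, 0.032]
eef_rot: [0.597, 0.802, 0.0, -0.0]
force: [0.5, -0.1, -0.6]
width: 0.555
grip_force: 35.0
```

Request:
carry_out(motion=[{"slide": [0, 0, 0.3], "dr": [0, 0, 0], "jaw": -1}, {"slide": [0, 0, 0.2], "dr": [0, 0, 0], "jaw": -1}, {"slide": [0, 0, 0.1], "dr": [0, 0, 0], "jaw": -1}, {"slide": [0, 0, 0.1], "dr": [0, 0, 0], "jaw": -1}, {"slide": [0, 0, 0], "dr": [0, 0, 0], "jaw": -1}])

```text
t: 20.58
ee_pos: [0.5043, -0.2974, 0.0251]
eef_rot: [0.597, 0.802, -0.0, 0.0]
force: [-0.2, -0.1, -0.6]
width: 0.553
grip_force: 35.0
```

```bash
python3 st.py
```

```text
t 20.57 z [ 0.5043 -0.2974  0.0251] F [-0.16 -0.12 -0.63] M [-0.035  0.009 -0.024] j6 -0.925 yaw 1.861 grip 34.99986128008459 0.5528789091350426
```

Expected contact is at about TCP z 0.014. I go to 0.016, then in fine steps.

Request:
carry_out(motion=[{"slide": [0, 0, 0.25], "dr": [0, 0, 0], "jaw": -1}, {"slide": [0, 0, 0.25], "dr": [0, 0, 0], "jaw": -1}, {"slide": [0, 0, 0.2], "dr": [0, 0, 0], "jaw": -1}, {"slide": [0, 0, 0.15], "dr": [0, 0, 0], "jaw": -1}, {"slide": [0, 0, 0.05], "dr": [0, 0, 0], "jaw": -1}, {"slide": [0, 0, 0], "dr": [0, 0, 0], "jaw": -1}])

```text
t: 21.32
ee_pos: [0.5043, -0.2974, 0.0161]
eef_rot: [0.597, 0.802, -0.0, -0.0]
force: [-0.3, -0.2, 0.4]
width: 0.555
grip_force: 35.0
```

Request:
carry_out(motion=[{"slide": [0, 0, 0.05], "dr": [0, 0, 0], "jaw": -1}, {"slide": [0, 0, 0.05], "dr": [0, 0, 0], "jaw": -1}, {"slide": [0, 0, 0], "dr": [0, 0, 0], "jaw": -1}])

```text
t: 21.7
ee_pos: [0.5044, -0.2974, 0.0151]
eef_rot: [0.597, 0.802, -0.0, 0.0]
force: [0.2, -0.3, -0.8]
width: 0.557
grip_force: 35.0
```

```bash
python3 st.py
```

```text
t 21.7 z [ 0.5044 -0.2974  0.0151] F [ 0.21 -0.33 -0.77] M [-0.036  0.028 -0.044] j6 -0.925 yaw 1.861 grip 34.999998310231604 0.5569997778787378
```

Request:
carry_out(motion=[{"slide": [0, 0, 0.05], "dr": [0, 0, 0], "jaw": -1}, {"slide": [0, 0, 0.05], "dr": [0, 0, 0], "jaw": -1}, {"slide": [0, 0, 0], "dr": [0, 0, 0], "jaw": -1}])

```text
t: 22.08
ee_pos: [0.5043, -0.2974, 0.0141]
eef_rot: [0.597, 0.802, -0.0, -0.0]
force: [1.1, -0.6, -0.3]
width: 0.551
grip_force: 35.0
```

```bash
python3 st.py
```

```text
t 22.07 z [ 0.5043 -0.2974  0.0141] F [ 1.13 -0.62 -0.31] M [-0.067  0.001 -0.008] j6 -0.925 yaw 1.861 grip 34.99986960348906 0.550526592613109
```

Request:
carry_out(motion=[{"slide": [0, 0, 0.04], "dr": [0, 0, 0], "jaw": -1}, {"slide": [0, 0, 0.04], "dr": [0, 0, 0], "jaw": -1}, {"slide": [0, 0, 0], "dr": [0, 0, 0], "jaw": -1}])

```text
t: 22.45
ee_pos: [0.5044, -0.2974, 0.0139]
eef_rot: [0.597, 0.802, -0.0, 0.0]
force: [-2.5, 1.4, 10.8]
width: 0.554
grip_force: 35.0
```

```bash
python3 st.py
```

```text
t 22.45 z [ 0.5044 -0.2974  0.0139] F [-2.47  1.38 10.77] M [ 0.196  0.435 -0.019] j6 -0.925 yaw 1.861 grip 35.00216046362766 0.5539387718111403
```

Contact came at the predicted height, so the cap is on the floor. I ease the grip, open part way and rise.

Request:
carry_out(motion=[{"slide": [0, 0, -0.05], "dr": [0, 0, 0], "jaw": -1}, {"slide": [0, 0, 0], "dr": [0, 0, 0], "jaw": 0.25}, {"slide": [0, 0, 0], "dr": [0, 0, 0], "jaw": 0.4}, {"slide": [0, 0, 0], "dr": [0, 0, 0], "jaw": 0.5}, {"slide": [0, 0, 0], "dr": [0, 0, 0], "jaw": 0.5}, {"slide": [0, 0, -0.5], "dr": [0, 0, 0], "jaw": 0.5}, {"slide": [0, 0, -1.5], "dr": [0, 0, 0], "jaw": 0.5}, {"slide": [0, 0, -2.5], "dr": [0, 0, 0], "jaw": 0.5}, {"slide": [0, 0, -3], "dr": [0, 0, 0], "jaw": 0.5}, {"slide": [0, 0, -3], "dr": [0, 0, 0], "jaw": 0.5}], force=5)

```text
t: 23.7
ee_pos: [0.5044, -0.2974, 0.1209]
eef_rot: [0.597, 0.802, 0.0, 0.0]
force: [0.2, 0.0, 1.1]
width: 0.748
grip_force: 0.0
```

Request:
carry_out(motion=[{"slide": [0, 0, -3], "dr": [0, 0, 0], "jaw": 0.5}, {"slide": [-3, 0, -3], "dr": [0, 0, 0], "jaw": 0.5}, {"slide": [-4, 0, -2], "dr": [0, 0, 0], "jaw": 0.5}, {"slide": [-4, 0, 0], "dr": [0, 0, 0], "jaw": 0.5}, {"slide": [-4, 0, 0], "dr": [0, 0, 0], "jaw": 0.5}, {"slide": [0, 0, 0], "dr": [0, 0, 0], "jaw": 0.5}, {"slide": [0, 0, 0], "dr": [0, 0, 0], "jaw": 0.5}])

```text
t: 24.58
ee_pos: [0.5471, -0.4406, 0.1994]
eef_rot: [0.597, 0.802, 0.0, -0.0]
force: [-0.0, -0.0, -0.2]
width: 0.749
grip_force: 0.0
```

```bash
python3 st.py; python3 - <<'E'
from h import *
a=snap('top')['pixels'][150:320,140:500,::-1]; b=snap('scene')['pixels'][150:360,80:400,::-1]
cv2.imwrite('pics/end.png',np.vstack([cv2.resize(a,(640,302)),cv2.resize(b,(450,295)) if 0 else cv2.copyMakeBorder(cv2.resize(b,(450,295)),0,0,0,190,0)]))
E
```

```text
t 24.57 z [ 0.5471 -0.4406  0.1994] F [-0.02 -0.01 -0.2 ] M [-0.033  0.058  0.016] j6 -1.054 yaw 1.861 grip 0.0 0.749499134442027
```

View pics/end.png

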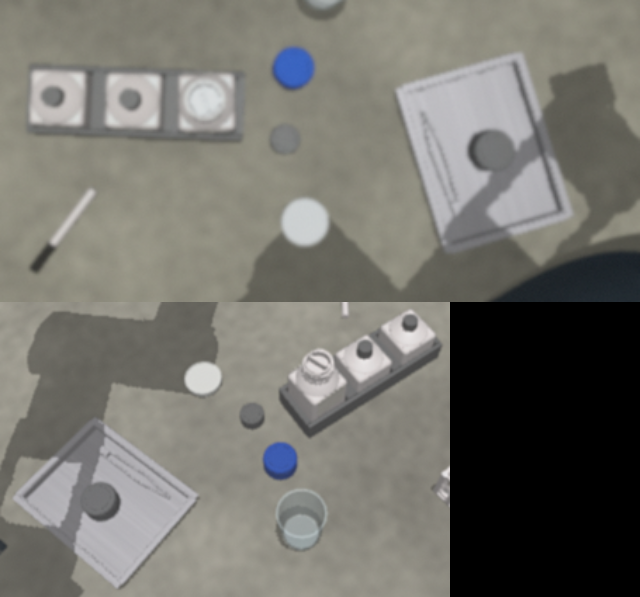

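The cap lies flat side up in the middle of the tray (crop (491,150)). The open bottle stands in its well (crop (207,101)), and everything else is where it was.

```bash
python3 -c "
from rig import bot
print(bot.hand_in())"
```

```text
the job is handed in; nothing more can be done
None
```

I cracked the cap loose, spun it off and set it flat side up on the tray floor, with the open bottle still standing in its well; the job was handed in at about 24.7 s, and `hand_in()` returned no verdict.

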